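# Bring the press gear head into mesh

## Task

Put the green gear head in gear: turn its spindle by the T-handle until a gap of the toothed wheel faces the tooth of the gear-change slide, then ease the tall round gear-change knob in toward the spindle until its tooth is fully home between two teeth of the wheel. Leave the low square-headed lock slide on the opposite side backed out as it is, and let go of everything.

Things in the scene. Friction and masses are not known exactly. Their poses are not given: they have to be found in the camera images.
- gearhead: Bench-fixed gear head: chipped green housing 130 mm (x) by 320 mm (y), 40 mm high; origin centre of underside, below the spindle axis. On it lies a 90 mm steel wheel, 42 to 56 mm above the bench, on a vertical spindle, with four teeth 26 mm wide and four gaps. Gear-change slide at its +y end, lock slide at -y.
- handle (a point): Centre of the T-handle on top of the spindle, 99 mm above the bench: a dark steel bar 76 mm long (x along it), 14 mm wide, 18 mm high (90 to 108 mm above the bench). The wheel's gaps lie under the bar's ends and square to the bar: a gap faces the gear-change slide when the bar points at its knob or lies square to that line; up to 10 degrees off will do.
- spindle (a joint): Turn of spindle, wheel and T-handle, rad, counter-clockwise from above; turns well past a quarter turn each way, about 0.1 Nm friction, stays where left. At 0 and at plus or minus 1.571 a gap faces the gear-change slide; at the start a tooth faces it (0.47 to 1.10).
- knob (a point): Grip point of the gear-change knob, 80 mm above the bench on the axis of an upright black barrel, 30 mm diameter, 62 to 98 mm above the bench. It stands on a steel slide (top 56 mm above the bench) with one 14 mm wide tooth toward the wheel. 95 mm from the spindle axis fully out, 73 mm fully home. y points straight away from the spindle; the slide goes home along -y.
- shift (a joint): Travel of the gear-change slide toward the spindle, m: 0 fully out, 0.022 fully home at a stop. About 3 N friction, stays where left. With a wheel tooth in the way it stops at about 0.005 to 0.010.
- lock (a joint): Travel of the lock slide toward the spindle, m: 0 backed out (as at the start), 0.022 in. It is opposite the gear-change slide, alike but with a low square 18 mm black head, 61 to 77 mm above the bench, 95 mm from the spindle axis. To be left out.

How it is judged:
By the outcome, as a careful person would: the job done as asked, in the order asked, and still so for the second after the job is handed in, with the robot touching nothing.
It also fails if it takes over 42 s, if anything falls off the work surface, if the arm or the gripper's body presses on something with over 40 N, if the wrist force passes 120 N, or if a joint passes its speed limit or range.

## Robot

A 6-joint arm with a two-finger parallel gripper is mounted at the origin on the work surface. World frame = base frame: x ahead of the robot, y to its left, z up, the work surface at z = 0. Lengths are in m, angles in rad, forces in N, time in s.
With the tool pointing down it reaches from about 0.4 to 0.825 m from the base axis. Payload 7 kg.
Tool frame: the origin (TCP) lies between the finger pads; the fingertips stand 8 mm ahead of it and the grasp point (between the pads) lies 11 mm behind it; z points along the fingers, y is the line along which they close (so a half turn about z gives the same grasp; the last joint's range is limited). The gripper opens to 88 mm and grips with 3 to 60 N. Pads are 19 mm wide; open, the fingers measure 130 mm over their backs; the gripper's body (78 mm by 193 mm) begins 47 mm behind the grasp point.
Start: joints at [1.474, 0.359, 0.012, 0, -1.224, -0.288], TCP at [0.253, 0.626, 0.195] pointing down, gripper open.
Joint ranges: [-3.07, 3.07], [-1.43, 2.12], [-1.02, 1.25], [-3.03, 1.67], [-3.05, -0], [-3.03, 3.03]. Speed limits (rad/s): [2.39, 2.39, 3.01, 3.14, 3.14, 3.14].

## Interface

Orientations are given as a unit quaternion [x, y, z, w].
In Python, from plant import readout, vision, job_done gives the robot as it stands.
- The arm moves only by the tool carry_out, never from a script. Its arguments are lists of equal length, an entry for each row: "offset": the shift along the world's x, y, z in mm, a list of three; "twist": the turn, a rotation vector about the world's x, y, z in degrees, a list of three. In form: {"offset": [[x, y, z], ...], "twist": [[ax, ay, az], ...]}. A call has 1 to 10 rows; each row shifts and turns the commanded pose from where the row before left it; what a row does not reach is not made up. A row lasts 1/8 s, in which the tool goes at most 62.5 mm and 10.7 degrees, less where a joint would pass 70% of its speed; a pose out of reach is approached as far as the arm can. A call with a gripper value outside its range is refused whole. "hand" is the finger opening in mm, from 0 to 87.6, set as the call begins (left out, the last holds). The fingers move at their own pace and stop on an object; "grip_force" is the grip in N (left out, the last holds). Time passes only in rows, so rows that do not move let the fingers close. It gives the time, the measured TCP pose, the force, the opening and the grip force at its end, in the units of the state.
- readout.read_state(): the state, without advancing time (a new reading comes with each control period).
- vision.camera(name): name is "side" or "top"; returns the picture (480x640x3 uint8, blue, green, red); there is no depth.
- vision.camera_params(name): a dict with "intrinsics" (3x3 intrinsics, pixels), "rvec" (rotation vector, rad) and "tvec" (3), from world to camera coordinates, as OpenCV has them. Camera axes: x right, y down, z forward; pixel columns grow to the right and rows downward; lengths in m; the calibration is good to about 2 mm. A picture is of the moment at which its call begins. camera_params takes no time and is no camera call.
- job_done(): hands the job in; it is judged then, once.
Trained networks look in the newest picture that a camera, given by its name, has taken for a name from the list of things; names that differ only in an ending like _2 or _b are one class to them, and where a whole thing is asked for, a point or a joint stands for the part that bears it (a point fixed in the world has none). Each returns a list of dicts, best first, with "score" (0 to 1); they miss things now and then, are a little off and sometimes report something else, mostly with a low value. They report only what shows in the picture. A call takes as long as a camera call.
- vision.outline_of(name, camera): "mask" (480x640 bool, what is visible of it) and "box" ([left, top, right, bottom] in pixels, round what is visible of it).
The state is a dict: "clock": time; "joints": joint angles; "joint_vel": joint speeds; "joint_efforts": joint torques, N m; "tcp_pos": TCP position; "orientation": TCP orientation; "force": force on the tool from outside, world axes, zero at the start; "torque": the same for the moment, N m; "gripper_width": opening from 0.0 (shut) to 1.0 (fully open); "gripper_force": force on a finger pad.
Only numpy, scipy, OpenCV 4.12 (cv2) and the standard library are available. Lean on these libraries where they do the work, as an engineer would, in place of code of your own. Each camera call takes 0.05 s, during which the arm holds its last target. There are 200 camera calls.

## Working session

There is one attempt and no reset: what is moved stays moved. The work goes in short steps, Python scripts to look and compute and a tool call to move; the robot and the scene stay as the last step left them, time stands still between calls to the robot, and variables do not carry over. Pictures are saved under pics/ and viewed, at most 10 in all, crops included, and the job is handed in when it is done.

Besides the shell and the picture viewer there is one more tool, called after "Request:" as name(argument=value, ...), one argument or row to a line, values as JSON. carry_out: Moves the arm, as the interface text tells. Its arguments: {"type":"object","properties":{"offset":{"type":"array","items":{"type":"array","items":{"type":"number"}}},"twist":{"type":"array","items":{"type":"array","items":{"type":"number"}}},"hand":{"type":"number"},"grip_force":{"type":"number"}},"required":["offset","twist"]}

```bash
mkdir -p pics
cat > h.py <<'E'
import numpy as np, cv2
from plant import readout, vision, job_done
def P(n):
    p=vision.camera_params(n); return np.array(p["intrinsics"],float),cv2.Rodrigues(np.array(p["rvec"],float))[0],np.array(p["tvec"],float).ravel()
def back(n,uv,z):
    K,R,t=P(n); d=R.T@np.linalg.inv(K)@np.array([uv[0],uv[1],1.]); c=-R.T@t
    return c+d*(z-c[2])/d[2]
def proj(n,X):
    K,R,t=P(n); p=K@(R@np.array(X,float)+t); return p[:2]/p[2]
E
python3 - <<'E'
from h import *
for n in("top","side"):
    im=vision.camera(n); cv2.imwrite(f"pics/{n}0.png",im)
    K,R,t=P(n); print(n,-R.T@t,K[0,0])
    for k,z in(("gearhead",.02),("handle",.108),("knob",.08),("lock",.07)):
        for o in vision.outline_of(k,n)[:2]:
            m=o["mask"]; c=np.argwhere(m).mean(0)[::-1]
            print(n,k,round(o["score"],2),np.round(o["box"]),c.round(1),back(n,c,z).round(4), cv2.minAreaRect(np.argwhere(m)[:,::-1].astype(np.float32)))
print(readout.read_state())
E
```

```text
top [0.45059199 0.00822201 0.87350389] 533.8318642440111
top gearhead 0.55 [112. 178. 328. 298.] [220.8 237.4] [0.5949 0.1637 0.02  ] ((219.7069091796875, 236.83523559570312), (202.0755157470703, 82.71554565429688), 13.31363296508789)
top handle 0.73 [189. 205. 246. 262.] [217.6 233.3] [0.5859 0.1525 0.108 ] ((216.97296142578125, 230.75177001953125), (58.24091339111328, 51.2437744140625), 67.83365631103516)
top lock 0.94 [251. 234. 301. 262.] [276.8 247.9] [0.5709 0.0689 0.07  ] ((273.74481201171875, 246.83197021484375), (49.40681457519531, 23.640548706054688), 14.931418418884277)
side [ 0.38930358 -0.66731997  0.67522363] 548.2636948953868
side gearhead 0.71 [289. 164. 368. 289.] [326.2 230.5] [0.5896 0.1382 0.02  ] ((328.5, 224.5), (125.0, 75.0), 90.0)
side handle 0.68 [300. 176. 352. 230.] [325.  204.3] [0.5796 0.1034 0.108 ] ((324.634765625, 205.02781677246094), (40.96345138549805, 48.6558952331543), 70.70995330810547)
side knob 0.87 [317. 163. 332. 189.] [323.6 173.7] [0.6128 0.2445 0.08  ] ((324.0, 174.0), (24.0, 16.0), 90.0)
side lock 0.8 [318. 229. 338. 257.] [327.4 242.7] [0
[... 260 characters left out ...]
ray([ 1.47411506e+00,  3.58628444e-01,  1.18502713e-02, -1.95042761e-05,
       -1.22412446e+00, -2.88098843e-01]), 'joint_vel': array([-1.18778140e-03, -3.81376438e-04,  1.27586273e-03,  1.97589475e-04,
        9.60901462e-05, -1.38333260e-03]), 'joint_efforts': array([ 8.26971882e-04, -5.81797314e+01,  2.93066651e+01,  6.99699014e+00,
        1.18742659e-02, -4.63910101e-05]), 'tcp_pos': array([0.25336319, 0.62557811, 0.19471764]), 'orientation': array([ 9.81549413e-01, -1.91208648e-01, -4.05026286e-06,  5.37873686e-05]), 'force': array([0.13450055, 0.29449479, 0.68306262]), 'torque': array([ 0.01573212, -0.02460928,  0.0191038 ]), 'gripper_force': 0.0, 'gripper_width': 0.9992278936400478}
```

View pics/top0.png

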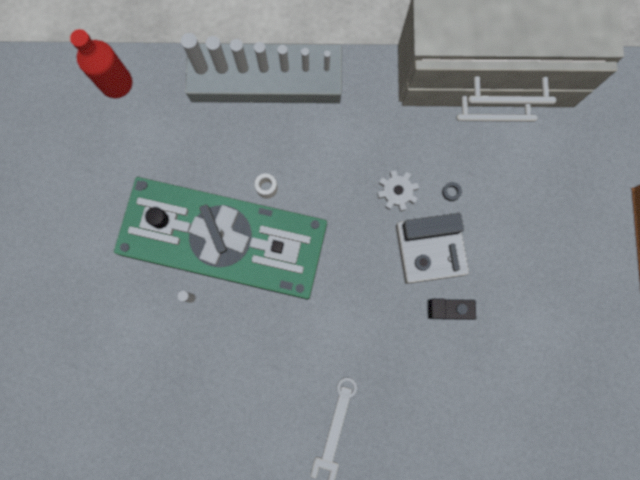

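View pics/side0.png

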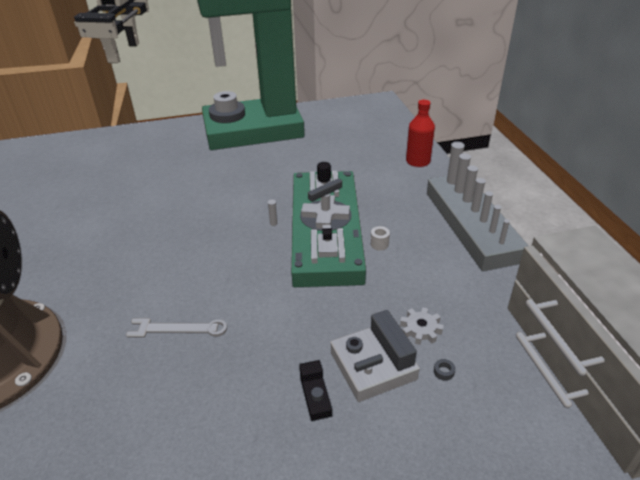

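The top view shows the housing at (112–328, 178–298), knob at (156,217), bar from (205,208) to (222,250) and lock head at (278,247). Next I'll measure these more precisely.

Run:
```python
from h import *
im=cv2.imread("pics/top0.png")
def show(k,uv,z): 
    w=back("top",uv,z); print(k,np.round(uv,1),w.round(4)); return w
for k,uv,z in(("knobtop",(156.5,216.5),.098),("lockhead",(278,246.5),.077),("bar a",(205,208),.108),("bar b",(222,250),.108)): show(k,uv,z)
hsv=cv2.cvtColor(im,cv2.COLOR_BGR2HSV)
g=((hsv[...,0]>60)&(hsv[...,0]<90)&(hsv[...,1]>90)).astype(np.uint8); g[:,:100]=0;g[:,340:]=0
pts=cv2.findNonZero(g).astype(np.float32)[:,0]
W=np.array([back("top",p,.04)[:2]*1000 for p in pts],np.float32); print("green rect",cv2.minAreaRect(W))
gray=im.max(2)
d=(gray<80).astype(np.uint8)
n,l,s,c=cv2.connectedComponentsWithStats(d)
for i in range(1,n):
    if s[i,4]>20 and 110<c[i][0]<330 and 170<c[i][1]<300:
        w=np.array([back("top",p,.108)[:2]*1000 for p in np.argwhere(l==i)[:,::-1]],np.float32)
        print(s[i],c[i].round(1),cv2.minAreaRect(w), back("top",c[i],.098).round(4))
cr=cv2.resize(im[170:305,105:335],None,fx=3.4,fy=3.4,interpolation=cv2.INTER_CUBIC)
cv2.imwrite("pics/crop0.png",cr)
```

```text
knobtop [156.5 216.5] [0.6122 0.2459 0.098 ]
lockhead [278.  246.5] [0.5719 0.0665 0.077 ]
bar a [205 208] [0.6235 0.1725 0.108 ]
bar b [222 250] [0.5614 0.1453 0.108 ]Traceback (most recent call last):
  File "<stdin>", line 9, in <module>
  File "h.py", line 6, in back
    K,R,t=P(n); d=R.T@np.linalg.inv(K)@np.array([uv[0],uv[1],1.]); c=-R.T@t
          ~^^^
  File "h.py", line 4, in P
    p=vision.camera_params(n); return np.array(p["intrinsics"],float),cv2.Rodrigues(np.array(p["rvec"],float))[0],np.array(p["tvec"],float).ravel()
ValueError: time passes only in moves, steps and waits
```

```bash
sed -i 's/^def P(n)/from functools import lru_cache\n@lru_cache\ndef P(n)/' h.py
python3 - <<'E'
from h import *
im=cv2.imread("pics/top0.png")
hsv=cv2.cvtColor(im,cv2.COLOR_BGR2HSV)
g=((hsv[...,0]>60)&(hsv[...,0]<90)&(hsv[...,1]>90)).astype(np.uint8); g[:,:100]=0;g[:,340:]=0
pts=cv2.findNonZero(g)[:,0]
W=np.array([back("top",p,.04)[:2]*1000 for p in pts],np.float32); print("green rect",cv2.minAreaRect(W))
gray=im.max(2)
for th in (60,75):
  n,l,s,c=cv2.connectedComponentsWithStats((gray<th).astype(np.uint8))
  for i in range(1,n):
    if s[i,4]>20 and 110<c[i][0]<330 and 170<c[i][1]<300:
        w=np.array([back("top",p,.108)[:2]*1000 for p in np.argwhere(l==i)[:,::-1]],np.float32)
        print(th,s[i],c[i].round(1),cv2.minAreaRect(w), back("top",c[i],.098).round(4))
cv2.imwrite("pics/crop0.png",cv2.resize(im[170:305,105:335],None,fx=3.4,fy=3.4,interpolation=cv2.INTER_CUBIC))
E
```

```text
green rect ((592.646728515625, 160.32571411132812), (314.2046203613281, 126.89128875732422), 77.33692169189453)
60 [146 208  22  20 299] [156.7 217.4] ((608.8590698242188, 242.3869171142578), (33.45841598510742, 24.783349990844727), 63.9173698425293) [0.6108 0.2456 0.098 ]
60 [273 242   8  10  28] [275.4 246.7] ((567.2026977539062, 66.45098876953125), (13.317248344421387, 10.137109756469727), 1.2038766145706177) [0.5684 0.0689 0.098 ]
75 [146 208  22  20 336] [156.7 217.5] ((608.5382080078125, 242.46453857421875), (33.601070404052734, 25.427953720092773), 63.91727066040039) [0.6108 0.2456 0.098 ]
75 [272 241  11  12  98] [276.8 246.4] ((567.34716796875, 66.04657745361328), (13.774083137512207, 14.911170959472656), 77.30245971679688) [0.5689 0.0668 0.098 ]
```

View pics/crop0.png

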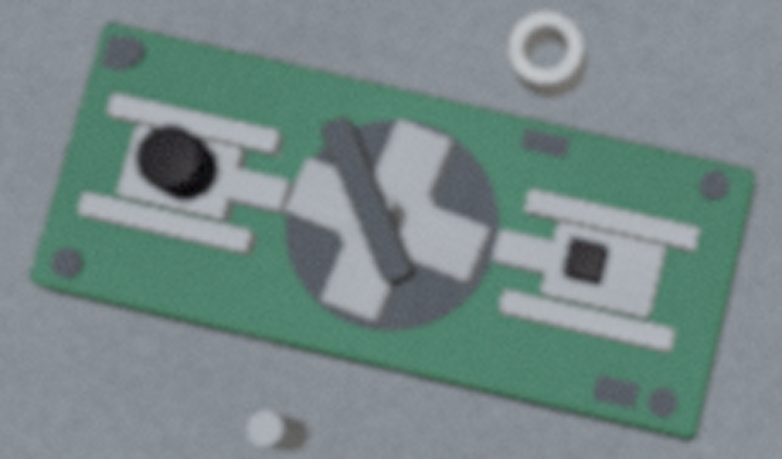

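Spindle axis ≈ (0.592, 0.159), slide line at about 77.3°, and the bar at about 23.7°. The plan is to turn −36° so the bar lies square to the line. The fingers have to close along 113.7°; they are at 67.95° now, so the yaw is +45.7°.

Request:
carry_out(
  offset=[
    [28,-39,0],
    [28,-39,0],
    [28,-39,0],
    [28,-39,0],
    [28,-39,0],
    [28,-39,0],
    [28,-39,0],
    [28,-39,0],
    [28,-39,0],
    [28,-39,0],
  ],
  twist=[
    [0,0,3.8],
    [0,0,3.8],
    [0,0,3.8],
    [0,0,3.8],
    [0,0,3.8],
    [0,0,3.8],
    [0,0,3.8],
    [0,0,3.8],
    [0,0,3.8],
    [0,0,3.8],
  ],
  hand=50,
)

```text
clock: 1.75
tcp_pos: [0.5342, 0.2343, 0.1951]
orientation: [0.99, 0.14, 0.0, -0.0]
force: [0.4, 0.2, -0.1]
gripper_width: 0.568
gripper_force: 0.0
```

Request:
carry_out(
  offset=[
    [28,-39,0],
    [28,-39,0],
    [0,0,0],
    [0,0,0],
  ],
  twist=[
    [0,0,3.8],
    [0,0,3.8],
    [0,0,0],
    [0,0,0],
  ],
)

```text
clock: 2.25
tcp_pos: [0.5893, 0.1575, 0.1947]
orientation: [0.979, 0.203, -0.0, -0.0]
force: [0.4, 0.1, -0.2]
gripper_width: 0.571
gripper_force: 0.0
```

Request:
carry_out(
  offset=[
    [3,1,-30],
    [0,0,-30],
    [0,0,-25],
    [0,0,-15],
    [0,0,-8],
    [0,0,0],
  ],
  twist=[
    [0,0,0],
    [0,0,0],
    [0,0,0],
    [0,0,0],
    [0,0,0],
    [0,0,0],
  ],
)

```text
clock: 3.0
tcp_pos: [0.5924, 0.159, 0.0869]
orientation: [0.979, 0.204, -0.0, 0.0]
force: [0.1, -0.1, 1.2]
gripper_width: 0.568
gripper_force: 0.0
```

Run:
```python
from h import *
a=vision.camera("side")[130:300,240:420]; b=vision.camera("top")[160:310,100:340]
a=cv2.resize(a,(423,400)); b=cv2.resize(b,(377,400)) if 0 else cv2.resize(b,(377,236))
c=np.zeros((400,800,3),np.uint8); c[:,:423]=a; c[:236,423:]=b
cv2.imwrite("pics/g1.png",c)
```

```text
(no output)
```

View pics/g1.png

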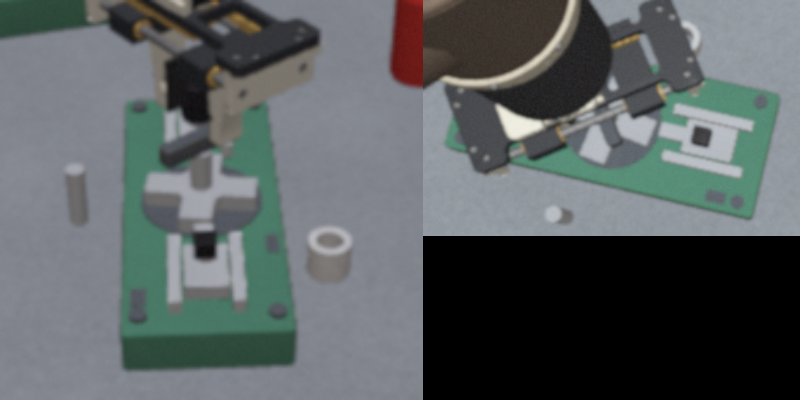

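The side view shows the bar (190,145) between the fingers, with nothing touched. I'll close gently.

Request:
carry_out(
  offset=[
    [0,0,0],
    [0,0,0],
    [0,0,0],
    [0,0,0],
    [0,0,0],
    [0,0,0],
  ],
  twist=[
    [0,0,0],
    [0,0,0],
    [0,0,0],
    [0,0,0],
    [0,0,0],
    [0,0,0],
  ],
  hand=5,
  grip_force=12,
)

```text
clock: 3.85
tcp_pos: [0.5924, 0.1586, 0.0867]
orientation: [0.979, 0.204, -0.0, 0.0]
force: [0.6, -0.2, 0.5]
gripper_width: 0.062
gripper_force: 0.0
```

Run:
```python
from h import *
a=vision.camera("side"); 
s=readout.read_state(); print(s["gripper_width"],s["force"],s["torque"])
p=s["tcp_pos"]; print(proj("side",p),proj("top",p),proj("side",[.592,.159,.108]))
cv2.imwrite("pics/g2.png",cv2.resize(a[140:260,250:410],(800,600),interpolation=cv2.INTER_CUBIC))
```

```text
0.06124007395786562 [-0.88095981  0.17719195 -0.66153277] [-0.04804627  0.01196392 -0.00893915]
[324.35816586 195.95434861] [216.32539319 231.51137698] [323.89781106 186.40400762]
```

View pics/g2.png

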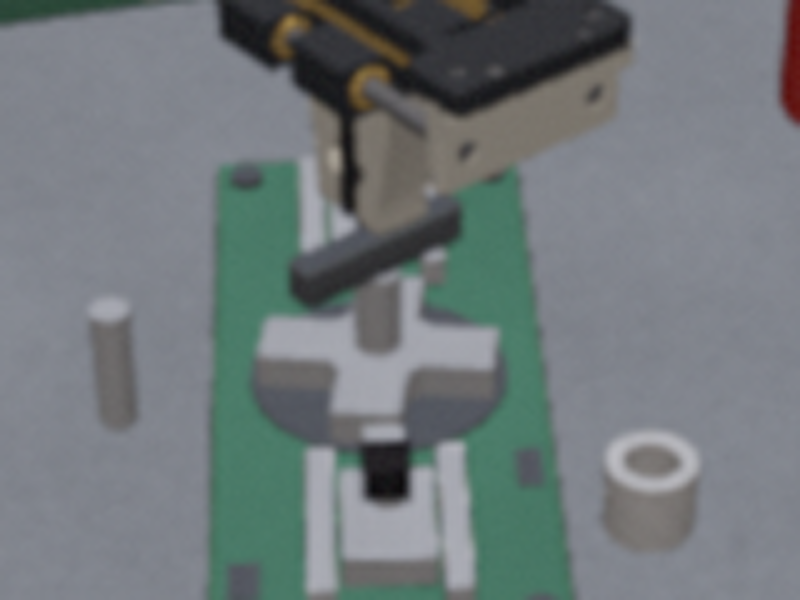

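Run:
```python
from h import *
def tri(a,b):
    Ps=[K@np.c_[R,t] for K,R,t in (P("top"),P("side"))]
    X=cv2.triangulatePoints(*Ps,np.array(a,float),np.array(b,float)); return (X[:3]/X[3]).ravel().round(4)
print("bar ctr",tri((213.5,229),(325.4,189)))
print("bar tri ends (old)",tri((205,208),(342,182)),tri((222,250),(310,192)))
print("lock",tri((277.6,246.8),(327,229)))
for z in(.079,.098,.15,.2): print(z,"side crop",(proj("side",[.5924,.1586,z])-[250,140])*5,"top",proj("top",[.5924,.1586,z]))
for n,X in (("bar",[.592,.159,.108]),("spindle base",[.592,.159,.056]),("knobtop",[.6125,.2515,.098]),("lockhead",[.571,.067,.077])):
    print(n,"side crop",(proj("side",X)-[250,140])*5,"top",proj("top",X))
a=cv2.imread("pics/side0.png")
cv2.imwrite("pics/s0.png",cv2.resize(a[140:260,250:410],(800,600),interpolation=cv2.INTER_CUBIC))
```

```text
bar ctr [0.5943 0.1601 0.1009]
bar tri ends (old) [0.6281 0.1735 0.1013] [0.5617 0.1448 0.1103]
lock [0.5721 0.0667 0.0813]
0.079 side crop [372.13758693 296.62000084] top [217.26232633 232.42490036]
0.098 side crop [371.26801658 254.82815474] top [214.91253403 230.14392244]
0.15 side crop [368.7795945  135.23374584] top [207.8696035  223.30724627]
0.2 side crop [366.22489872  12.45420043] top [200.10535438 215.77037553]
bar side crop [369.48905531 232.0200381 ] top [213.34527658 229.16680908]
spindle base side crop [371.89129931 345.49828041] top [219.69772397 235.29953627]
knobtop side crop [361.8215891  121.04832673] top [152.75041661 216.29263008]
lockhead side crop [378.54230444 455.16385847] top [277.68199744 247.11598678]
```

View pics/s0.png

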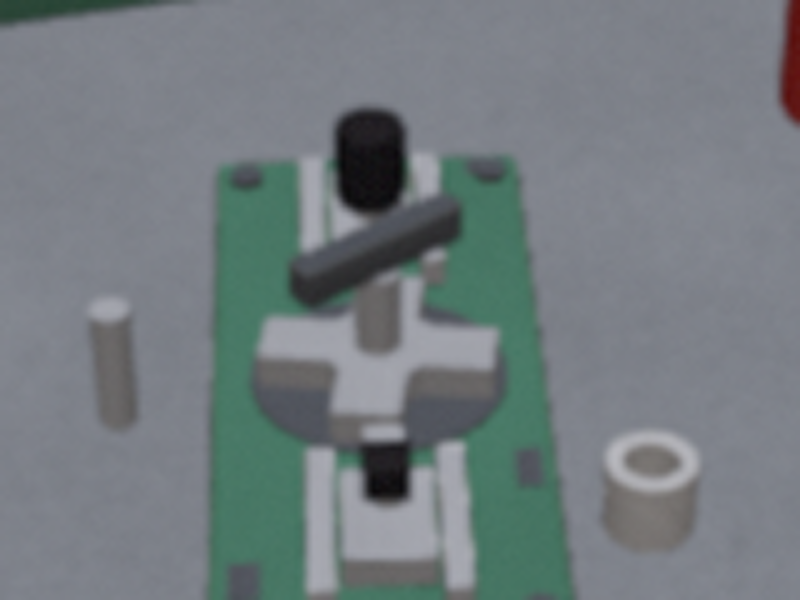

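Run:
```python
from h import *
y=np.array([np.cos(np.deg2rad(67.95)),np.sin(np.deg2rad(67.95)),0])
for z in(.187,.206,.225,.253):
    c=np.array([.2534,.6256,z]); print(z,[proj("side",c+s*y).round(1) for s in(-.055,-.044,.044,.055)])
a=cv2.imread("pics/side0.png")[0:80,60:180]; g=cv2.imread("pics/g2.png")
cv2.imwrite("pics/s00.png",cv2.resize(a,(780,520),interpolation=cv2.INTER_CUBIC))
```

```text
0.187 [array([118.8,  80.4]), array([120.9,  78.4]), array([136.4,  63.3]), array([138.2,  61.5])]
0.206 [array([116.6,  72.1]), array([118.7,  70.1]), array([134.5,  55.2]), array([136.4,  53.5])]
0.225 [array([114.3,  63.6]), array([116.4,  61.6]), array([132.5,  47.1]), array([134.4,  45.4])]
0.253 [array([110.9,  50.7]), array([113.1,  48.9]), array([129.6,  34.8]), array([131.5,  33.1])]
```

View pics/s00.png

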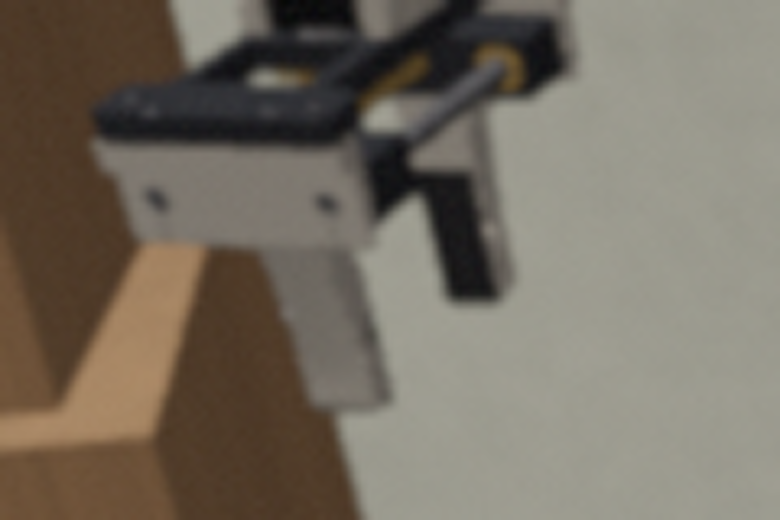

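The initial picture gives a real discrepancy. The fingertips show at (113,62) and (134,46), which matches z≈0.227 rather than 0.187. So the tips actually stand about 35–40 mm higher than the stated TCP implies, and the fingers closed above the bar. The horizontal position agrees. I'll open and go down further, watching the force.

Request:
carry_out(
  offset=[
    [0,0,0],
    [0,0,0],
    [0,0,0],
    [0,0,0],
    [1,-1,-5],
    [0,0,-5],
    [0,0,-5],
    [0,0,-5],
  ],
  twist=[
    [0,0,0],
    [0,0,0],
    [0,0,0],
    [0,0,0],
    [0,0,0],
    [0,0,0],
    [0,0,0],
    [0,0,0],
  ],
  hand=50,
)

```text
clock: 4.9
tcp_pos: [0.5933, 0.1576, 0.0662]
orientation: [0.979, 0.204, -0.0, 0.0]
force: [0.3, 0.8, 0.1]
gripper_width: 0.571
gripper_force: 0.0
```

Run:
```python
from h import *
a=vision.camera("side"); 
s=readout.read_state(); print(s["gripper_width"],s["force"],s["tcp_pos"])
p=s["tcp_pos"]; y=np.array([np.cos(np.deg2rad(113.4)),np.sin(np.deg2rad(113.4)),0])
for dz in(-.008,.02,.03,.04): print(dz,[((proj("side",p+[0,0,dz]+q*y)-[250,140])*5).round() for q in(-.035,.025)])
cv2.imwrite("pics/g3.png",cv2.resize(a[140:260,250:410],(800,600),interpolation=cv2.INTER_CUBIC))
```

```text
0.5703124497025956 [-1.42557196 -0.20983595 -0.77824099] [0.59288976 0.1574049  0.06554267]
-0.008 [array([433., 387.]), array([336., 315.])]
0.02 [array([432., 326.]), array([334., 255.])]
0.03 [array([432., 304.]), array([333., 233.])]
0.04 [array([432., 281.]), array([332., 211.])]
```

View pics/g3.png

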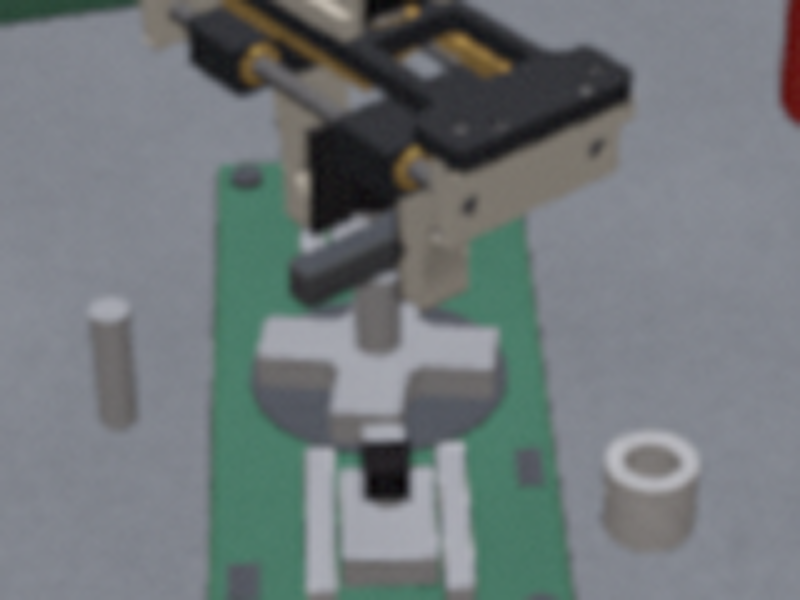

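The near fingertip is at (432,300), so the tips stand about 32 mm above the TCP, at z≈0.098, and straddle the bar. I'll go down another 17 mm and close.

Request:
carry_out(
  offset=[
    [0,0,-6],
    [0,0,-6],
    [0,0,-5],
    [0,0,0],
  ],
  twist=[
    [0,0,0],
    [0,0,0],
    [0,0,0],
    [0,0,0],
  ],
)

```text
clock: 5.45
tcp_pos: [0.5931, 0.1574, 0.0492]
orientation: [0.979, 0.204, -0.0, 0.0]
force: [-0.1, 0.6, 0.2]
gripper_width: 0.571
gripper_force: 0.0
```

Request:
carry_out(
  offset=[
    [0,0,0],
    [0,0,0],
    [0,0,0],
    [0,0,0],
    [0,0,0],
    [0,0,0],
  ],
  twist=[
    [0,0,0],
    [0,0,0],
    [0,0,0],
    [0,0,0],
    [0,0,0],
    [0,0,0],
  ],
  hand=5,
  grip_force=12,
)

```text
clock: 6.2
tcp_pos: [0.5923, 0.1606, 0.0498]
orientation: [0.979, 0.204, 0.0, -0.002]
force: [-8.8, 14.2, 2.9]
gripper_width: 0.197
gripper_force: 12.0
```

Gripped, but off to one side by a few mm. I'll shift to relieve the side force and grip a bit tighter.

Request:
carry_out(
  offset=[
    [-1,2,0],
    [-1,2,0],
    [0,0,0],
    [0,0,0],
  ],
  twist=[
    [0,0,0],
    [0,0,0],
    [0,0,0],
    [0,0,0],
  ],
  grip_force=20,
)

```text
clock: 6.7
tcp_pos: [0.5921, 0.1609, 0.0499]
orientation: [0.979, 0.204, 0.0, 0.0]
force: [4.8, -4.2, -2.0]
gripper_width: 0.194
gripper_force: 20.0
```

Request:
carry_out(
  offset=[
    [0,-1,0],
    [0,0,0],
    [0,0,0],
    [0,0,0],
    [0,0,0],
    [0,0,0],
    [0,0,0],
    [0,0,0],
    [0,0,0],
    [0,0,0],
  ],
  twist=[
    [0,0,-4],
    [0,0,-4],
    [0,0,-4],
    [0,0,-4],
    [0,0,-4],
    [0,0,-4],
    [0,0,-4],
    [0,0,-4],
    [0,0,-4],
    [0,0,0],
  ],
)

```text
clock: 7.95
tcp_pos: [0.592, 0.1627, 0.0499]
orientation: [0.994, -0.109, 0.001, -0.002]
force: [0.2, 7.5, -2.1]
gripper_width: 0.19
gripper_force: 20.0
```

Request:
carry_out(
  offset=[
    [0,-2,0],
    [0,0,0],
    [0,0,0],
    [0,0,15],
    [0,0,30],
    [0,0,40],
    [-40,10,10],
    [-50,10,0],
    [-50,10,0],
    [0,0,0],
  ],
  twist=[
    [0,0,0],
    [0,0,0],
    [0,0,0],
    [0,0,0],
    [0,0,0],
    [0,0,0],
    [0,0,0],
    [0,0,0],
    [0,0,0],
    [0,0,0],
  ],
  hand=44,
)

```text
clock: 9.2
tcp_pos: [0.4492, 0.1888, 0.1465]
orientation: [0.994, -0.107, 0.001, -0.001]
force: [-0.1, -0.1, 0.5]
gripper_width: 0.503
gripper_force: 0.0
```

Run:
```python
from h import *
b=vision.camera("top"); a=vision.camera("side")
c=np.zeros((600,800,3),np.uint8)
c[:360]=cv2.resize(b[170:305,80:380],(800,360),interpolation=cv2.INTER_CUBIC)
c[360:,:320]=cv2.resize(a[140:260,250:410],(320,240),interpolation=cv2.INTER_CUBIC)
cv2.imwrite("pics/g4.png",c); cv2.imwrite("pics/top4.png",b)
print(readout.read_state()["tcp_pos"])
```

```text
[0.45172302 0.18913989 0.14628403]
```

View pics/g4.png

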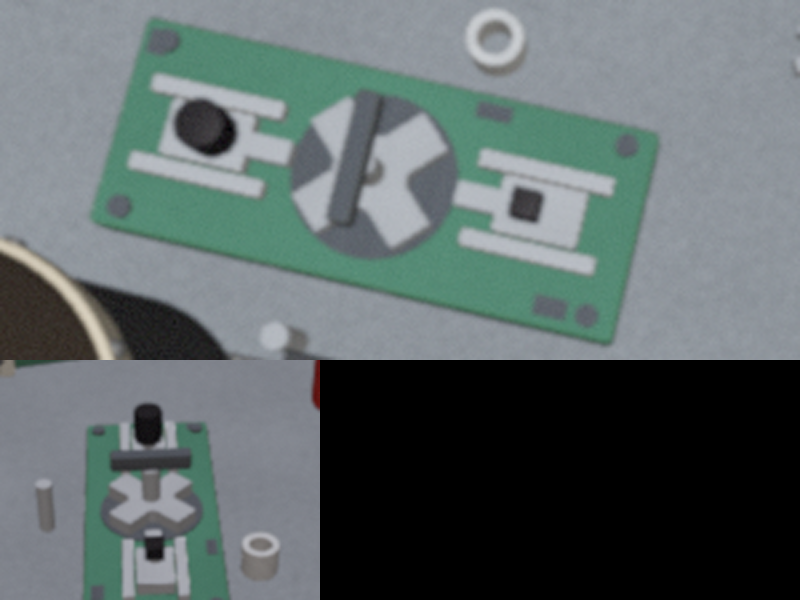

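The top view shows the bar square to the slide line: crop (342,222)–(368,92), with a gap facing the tooth at (290,155). The lock is still out. Next I go over the knob.

Request:
carry_out(
  offset=[
    [40,16,0],
    [40,16,0],
    [40,16,0],
    [41,16,0],
    [0,0,-30],
    [0,0,-20],
    [0,0,0],
  ],
  twist=[
    [0,0,0],
    [0,0,0],
    [0,0,0],
    [0,0,0],
    [0,0,0],
    [0,0,0],
    [0,0,0],
  ],
  hand=50,
)

```text
clock: 10.18
tcp_pos: [0.6124, 0.2513, 0.0926]
orientation: [0.994, -0.109, -0.001, 0.001]
force: [-0.0, -0.3, -0.6]
gripper_width: 0.571
gripper_force: 0.0
```

Request:
carry_out(
  offset=[
    [0,2,-15],
    [0,0,-15],
    [0,0,-12],
    [0,0,-8],
    [0,0,-6],
    [0,0,0],
  ],
  twist=[
    [0,0,0],
    [0,0,0],
    [0,0,0],
    [0,0,0],
    [0,0,0],
    [0,0,0],
  ],
)

```text
clock: 10.92
tcp_pos: [0.6122, 0.2545, 0.0384]
orientation: [0.994, -0.108, -0.0, 0.0]
force: [0.8, 0.7, -0.8]
gripper_width: 0.567
gripper_force: 0.0
```

Request:
carry_out(
  offset=[
    [0,0,0],
    [0,0,0],
    [0,0,0],
    [0,0,0],
    [0,0,0],
  ],
  twist=[
    [0,0,0],
    [0,0,0],
    [0,0,0],
    [0,0,0],
    [0,0,0],
  ],
  hand=22,
  grip_force=12,
)

```text
clock: 11.55
tcp_pos: [0.6125, 0.2543, 0.0392]
orientation: [0.994, -0.108, 0.0, 0.0]
force: [-1.1, -2.8, 4.5]
gripper_width: 0.338
gripper_force: 12.0
```

The opening is 29.6 mm, so the knob is held. I'll ease it in along (−0.22, −0.976).

Request:
carry_out(
  offset=[
    [-0.8,-3.4,0],
    [-0.8,-3.4,0],
    [-0.8,-3.4,0],
    [-0.8,-3.4,0],
    [0,0,0],
  ],
  twist=[
    [0,0,0],
    [0,0,0],
    [0,0,0],
    [0,0,0],
    [0,0,0],
  ],
)

```text
clock: 12.18
tcp_pos: [0.6095, 0.2407, 0.0392]
orientation: [0.994, -0.108, 0.0, -0.0]
force: [0.1, 2.4, 6.1]
gripper_width: 0.34
gripper_force: 12.0
```

Request:
carry_out(
  offset=[
    [-0.6,-2.4,0],
    [-0.6,-2.4,0],
    [-0.5,-2,0],
    [-0.3,-1.5,0],
    [-0.3,-1.5,0],
    [0,0,0],
  ],
  twist=[
    [0,0,0],
    [0,0,0],
    [0,0,0],
    [0,0,0],
    [0,0,0],
    [0,0,0],
  ],
)

```text
clock: 12.92
tcp_pos: [0.6081, 0.2339, 0.0392]
orientation: [0.994, -0.108, 0.001, -0.002]
force: [1.2, 11.6, 2.7]
gripper_width: 0.337
gripper_force: 12.0
```

Request:
carry_out(
  offset=[
    [-0.4,-2,0],
    [-0.2,-1,0],
    [0,0,0],
    [0,0,0],
  ],
  twist=[
    [0,0,0],
    [0,0,0],
    [0,0,0],
    [0,0,0],
  ],
)

```text
clock: 13.42
tcp_pos: [0.6082, 0.2339, 0.0392]
orientation: [0.994, -0.108, 0.002, -0.004]
force: [1.0, 20.4, -0.2]
gripper_width: 0.339
gripper_force: 12.0
```

It's at the hard stop: no movement while the force doubled. I'll relieve the force, release and rise.

Request:
carry_out(
  offset=[
    [0.8,4,0],
    [0,0,0],
    [0,0,0],
    [0,0,0],
    [0,0,0],
    [0,0,15],
    [0,0,30],
    [0,0,40],
    [-40,20,20],
    [-50,20,0],
  ],
  twist=[
    [0,0,0],
    [0,0,0],
    [0,0,0],
    [0,0,0],
    [0,0,0],
    [0,0,0],
    [0,0,0],
    [0,0,0],
    [0,0,0],
    [0,0,0],
  ],
  hand=48,
)

```text
clock: 14.68
tcp_pos: [0.5179, 0.2733, 0.1468]
orientation: [0.994, -0.109, 0.002, -0.002]
force: [-0.6, 2.0, -0.2]
gripper_width: 0.549
gripper_force: 0.0
```

Request:
carry_out(
  offset=[
    [-50,20,0],
    [-30,0,0],
    [0,0,0],
    [0,0,0],
  ],
  twist=[
    [0,0,0],
    [0,0,0],
    [0,0,0],
    [0,0,0],
  ],
)

```text
clock: 15.18
tcp_pos: [0.4377, 0.2927, 0.1449]
orientation: [0.994, -0.108, 0.001, -0.001]
force: [-0.2, 0.7, -0.7]
gripper_width: 0.548
gripper_force: 0.0
```

Run:
```python
from h import *
b=vision.camera("top"); a=vision.camera("side")
c=np.zeros((600,800,3),np.uint8)
c[:360]=cv2.resize(b[170:305,80:380],(800,360),interpolation=cv2.INTER_CUBIC)
c[360:,:320]=cv2.resize(a[140:260,250:410],(320,240),interpolation=cv2.INTER_CUBIC)
cv2.imwrite("pics/g5.png",c)
print(readout.read_state()["force"])
```

```text
[-0.02352141 -0.25679226  0.1117405 ]
```

View pics/g5.png

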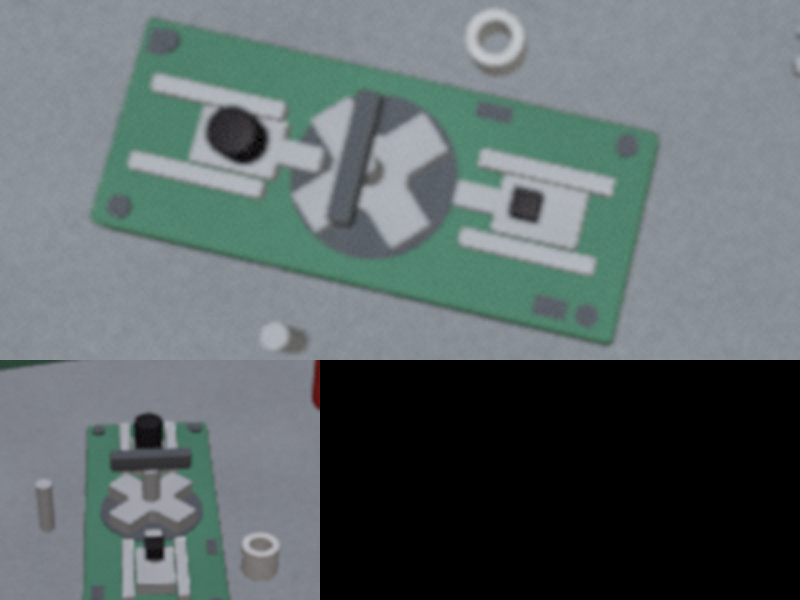

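The slide tooth sits in the gap (tip at about (325,158) in the crop) and the lock is still out. I'll check the travel in numbers.

Run:
```python
from h import *
b=vision.camera("top"); a0=cv2.imread("pics/top4.png")
def knob(im):
    g=im.max(2).astype(float)[195:245,135:190]; w=np.clip(90-g,0,40)
    return np.array([ (w*np.arange(55)).sum(), (w*np.arange(50)[:,None]).sum()])/w.sum()+[135,195]
k0,k1=knob(a0),knob(b); print(k0,k1,1000*np.linalg.norm(back("top",k1,.08)-back("top",k0,.08)))
# template shift of slide plate + knob
g0=cv2.cvtColor(a0,cv2.COLOR_BGR2GRAY);g1=cv2.cvtColor(b,cv2.COLOR_BGR2GRAY)
for n,(x0,y0,x1,y1),z in(("tooth tip",(175,216,192,236),.056),("knob",(143,204,170,232),.085)):
    up=lambda q:cv2.resize(q,None,fx=4,fy=4,interpolation=cv2.INTER_CUBIC)
    r=cv2.matchTemplate(up(g1[190:260,130:230]),up(g0[y0:y1,x0:x1]),cv2.TM_CCOEFF_NORMED)
    _,v,_,l=cv2.minMaxLoc(r); p0=np.array([x0,y0],float); p1=np.array(l)/4+[130,190]
    c=np.array([(x1-x0)/2,(y1-y0)/2]); print(n,v,p1-p0,1000*np.linalg.norm(back("top",p1+c,z)-back("top",p0+c,z)))
# predicted tooth-side views of knob top at 73 and 76 mm
u=np.array([.2192,.9757,0]); s=np.array([.592,.1605,.098])
for d in(.073,.076,.095): print(d,proj("top",s+d*u),proj("side",s+d*u))
```

```text
[156.73212929 217.53228121] [168.55877034 220.28801578] 18.60110850294659
tooth tip 0.8071251511573792 [10.5  2.5] 16.96502139690896
knob 0.9962263703346252 [12.    2.75] 18.73298285183552
0.073 [165.93250884 219.37738778] [322.63688555 169.61722704]
0.076 [163.97940684 218.92589779] [322.59197717 168.80752409]
0.095 [151.62154192 216.06918458] [322.31195282 163.75865469]
```

Run:
```python
from h import *
b=vision.camera("top"); a0=cv2.imread("pics/top4.png")
# refine housing frame (z=.04) from both
def rect(im):
    h=cv2.cvtColor(im,cv2.COLOR_BGR2HSV); g=((h[...,0]>60)&(h[...,0]<90)&(h[...,1]>70)).astype(np.uint8); g[:,:100]=0;g[:,340:]=0;g[:170]=0;g[305:]=0
    return cv2.minAreaRect(np.array([back("top",p,.04)[:2]*1000 for p in cv2.findNonZero(g)[:,0]],np.float32))
r=rect(b); print(r)
th=np.deg2rad(r[2]); u=np.array([np.cos(th),np.sin(th),0]); v=np.array([-u[1],u[0],0]); c=np.array([*r[0],0])/1000
def prof(im,lat,z,ds):
    pts=np.array([proj("top",c+u*d/1000+v*lat/1000+[0,0,z]) for d in ds],np.float32)
    return cv2.remap(im,pts[None,:,0],pts[None,:,1],cv2.INTER_LINEAR)[0].astype(int)
ds=np.arange(60,130,2)
for lat in(-15,15):
    print("lat",lat,"R-channel at +d before/now, -d lock")
    for im,s in((a0,1),(b,1),(b,-1)): print(prof(im,lat*s,.056,s*ds)[:,2].tolist())
ds=np.arange(14,66,2)
print("tooth centreline z=.056", ds[0],ds[-1])
for im,s in((a0,1),(b,1),(b,-1)):
    print(np.mean([prof(im,l,.056,s*ds)[:,2] for l in(-3,0,3)],0).round().astype(int).tolist())
# bar angle
for n,im in(("before",a0),("now",b)):
    h=im.astype(int); m=(im.max(2)<95).astype(np.uint8); m[:, :205]=0; m[:,226:]=0; m[:202]=0; m[256:]=0
    k,l,s,_=cv2.connectedComponentsWithStats(m); i=1+s[1:,4].argmax()
    w=np.array([back("top",p,.108)[:2]*1000 for p in np.argwhere(l==i)[:,::-1]],np.float32); print(n,cv2.minAreaRect(w),s[i], cv2.fitLine(w,2,0,.01,.01).ravel())
```

```text
((592.8341674804688, 160.49594116210938), (316.0591735839844, 128.13648986816406), 77.28116607666016)
lat -15 R-channel at +d before/now, -d lock
[85, 86, 85, 83, 86, 90, 103, 136, 169, 181, 182, 178, 176, 169, 145, 105, 66, 37, 46, 50, 53, 55, 49, 52, 50, 48, 46, 50, 68, 117, 157, 169, 146, 108, 87]
[173, 174, 173, 168, 151, 124, 83, 48, 43, 49, 48, 52, 52, 50, 47, 47, 45, 41, 59, 101, 146, 164, 160, 132, 92, 79, 75, 77, 78, 79, 81, 79, 79, 80, 80]
[83, 84, 82, 82, 81, 83, 84, 98, 132, 153, 160, 165, 158, 158, 162, 160, 155, 158, 161, 156, 157, 161, 156, 154, 158, 157, 153, 154, 157, 152, 151, 157, 148, 116, 89]
lat 15 R-channel at +d before/now, -d lock
[87, 86, 87, 87, 87, 89, 106, 136, 167, 169, 165, 167, 170, 164, 166, 170, 160, 157, 163, 167, 164, 163, 171, 167, 165, 168, 167, 165, 164, 170, 167, 158, 138, 100, 83]
[157, 164, 161, 159, 165, 168, 161, 158, 162, 158, 155, 162, 164, 158, 160, 165, 160, 156, 162, 164, 160, 158, 156, 124, 89, 78, 81, 80, 80, 76, 80, 81, 80, 78, 82]
[85, 82, 83, 80, 82, 81, 79, 101, 144, 168, 175, 173, 169, 170, 168, 169, 168, 168, 168, 169, 172, 174, 174, 175, 174, 175, 173, 173, 173, 173, 173, 173, 164, 133, 93]
tooth centreline z=.056 14 64
[94, 94, 103, 137, 154, 132, 103, 93, 93, 93, 92, 93, 94, 93, 91, 93, 100, 120, 155, 179, 183, 182, 182, 182, 182, 182]
[88, 89, 98, 131, 148, 128, 100, 100, 127, 160, 174, 177, 176, 176, 176, 176, 176, 175, 175, 174, 175, 175, 175, 172, 150, 96]
[173, 173, 170, 156, 127, 102, 91, 91, 90, 90, 90, 88, 89, 91, 91, 92, 89, 97, 131, 164, 175, 177, 176, 175, 176, 176]
before ((589.7108764648438, 153.75511169433594), (11.500974655151367, 75.08065795898438), 72.36485290527344) [205 206  20  50 150] [ 9.7257566e-01 -2.3258661e-01  5.8856189e+02  1.5499792e+02]
now ((589.7255249023438, 153.79379272460938), (11.922119140625, 75.1311264038086), 72.77983856201172) [205 206  20  50 185] [ 9.7206992e-01 -2.3469143e-01  5.8724200e+02  1.5536754e+02]
```

The slide moved in 18.7 mm from a start of about 1 mm, leaving it about 2 mm short of home. While gripped it reached the stop (20.9 mm), so it probably crept back on release. I'll push it again with only the outer finger, so that backing off can't pull on it.

Request:
carry_out(
  offset=[
    [43,-14,0],
    [43,-14,0],
    [43,-15,0],
    [42,-15,0],
    [0,0,-30],
    [0,0,-20],
    [0,0,0],
  ],
  twist=[
    [0,0,0],
    [0,0,0],
    [0,0,0],
    [0,0,0],
    [0,0,0],
    [0,0,0],
    [0,0,0],
  ],
  hand=44,
)

```text
clock: 16.25
tcp_pos: [0.6075, 0.2328, 0.0914]
orientation: [0.994, -0.109, -0.002, 0.001]
force: [-0.4, -0.5, 0.1]
gripper_width: 0.499
gripper_force: 0.0
```

Request:
carry_out(
  offset=[
    [1,3,-15],
    [0,0,-15],
    [0,0,-12],
    [0,0,-10],
    [0,0,0],
  ],
  twist=[
    [0,0,0],
    [0,0,0],
    [0,0,0],
    [0,0,0],
    [0,0,0],
  ],
)

```text
clock: 16.88
tcp_pos: [0.6085, 0.2369, 0.0407]
orientation: [0.994, -0.108, -0.001, 0.001]
force: [-0.3, 0.2, -0.1]
gripper_width: 0.5
gripper_force: 0.0
```

Request:
carry_out(
  offset=[
    [-0.7,-3,0],
    [-0.7,-3,0],
    [-0.4,-2,0],
    [0,0,0],
  ],
  twist=[
    [0,0,0],
    [0,0,0],
    [0,0,0],
    [0,0,0],
  ],
)

```text
clock: 17.38
tcp_pos: [0.6074, 0.229, 0.0421]
orientation: [0.994, -0.109, 0.0, -0.0]
force: [-0.1, 0.2, -0.9]
gripper_width: 0.5
gripper_force: 0.0
```

Request:
carry_out(
  offset=[
    [-0.4,-2,0],
    [-0.4,-2,0],
    [-0.4,-2,0],
    [0,0,0],
  ],
  twist=[
    [0,0,0],
    [0,0,0],
    [0,0,0],
    [0,0,0],
  ],
)

```text
clock: 17.88
tcp_pos: [0.6071, 0.2269, 0.0419]
orientation: [0.994, -0.108, 0.001, -0.003]
force: [0.2, 13.0, -3.4]
gripper_width: 0.501
gripper_force: 6.2
```

Request:
carry_out(
  offset=[
    [-0.4,-2,0],
    [-0.4,-2,0],
    [0,0,0],
    [0,0,0],
  ],
  twist=[
    [0,0,0],
    [0,0,0],
    [0,0,0],
    [0,0,0],
  ],
)

```text
clock: 18.38
tcp_pos: [0.6072, 0.2263, 0.0418]
orientation: [0.994, -0.107, 0.002, -0.005]
force: [0.2, 24.4, -7.6]
gripper_width: 0.515
gripper_force: 12.0
```

Request:
carry_out(
  offset=[
    [1,5,0],
    [1,5,0],
    [0.5,3,0],
    [0,0,0],
  ],
  twist=[
    [0,0,0],
    [0,0,0],
    [0,0,0],
    [0,0,0],
  ],
)

```text
clock: 18.88
tcp_pos: [0.6078, 0.2319, 0.0417]
orientation: [0.994, -0.109, -0.0, 0.0]
force: [-0.4, 0.1, -0.6]
gripper_width: 0.502
gripper_force: 0.0
```

Request:
carry_out(
  offset=[
    [0,0,15],
    [0,0,30],
    [0,0,40],
    [-40,20,20],
    [-50,20,0],
    [-50,20,0],
    [-30,0,0],
    [0,0,0],
    [0,0,0],
  ],
  twist=[
    [0,0,0],
    [0,0,0],
    [0,0,0],
    [0,0,0],
    [0,0,0],
    [0,0,0],
    [0,0,0],
    [0,0,0],
    [0,0,0],
  ],
)

```text
clock: 20.0
tcp_pos: [0.4384, 0.2925, 0.1479]
orientation: [0.994, -0.108, 0.001, -0.001]
force: [-0.0, 1.0, 0.1]
gripper_width: 0.501
gripper_force: 0.0
```

```bash
cat > m.py <<'E'
from h import *
b=vision.camera("top"); a0=cv2.imread("pics/top4.png")
th=np.deg2rad(77.3); u=np.array([np.cos(th),np.sin(th),0]); v=np.array([-u[1],u[0],0]); c=np.array([.5928,.1605,0])
def prof(im,lat,z,ds):
    pts=np.array([proj("top",c+u*d/1000+v*lat/1000+[0,0,z]) for d in ds],np.float32)
    return cv2.remap(im,pts[None,:,0],pts[None,:,1],cv2.INTER_LINEAR)[0].astype(float)[:,2]
def cross(p,ds,th,rising):
    for i in range(len(p)-1):
        if (p[i]<th<=p[i+1]) if rising else (p[i]>=th>p[i+1]): return round(float(ds[i]+(th-p[i])/(p[i+1]-p[i])),2)
ds=np.arange(24,56.1,.5); de=np.arange(92,135,.5)
for n,im,s in(("before",a0,1),("now",b,1),("lock",b,-1)):
    print(n,"tip",cross(np.mean([prof(im,l,.056,s*ds) for l in(-3,0,3)],0),ds,135,True),
      "outer",[cross(prof(im,l*s,.056,s*de),de,120,False) for l in(12,15)])
g0,g1=[cv2.cvtColor(i,cv2.COLOR_BGR2GRAY) for i in(a0,b)]
up=lambda q:cv2.resize(q,None,fx=8,fy=8,interpolation=cv2.INTER_CUBIC)
_,q,_,l=cv2.minMaxLoc(cv2.matchTemplate(up(g1[190:260,130:230]),up(g0[204:232,143:170]),cv2.TM_CCOEFF_NORMED))
p=np.array(l)/8+[130,190]; print("knob shift",q,1000*np.linalg.norm(back("top",p,.085)-back("top",(143,204),.085)))
E
python3 m.py
```

```text
before tip 49.28 outer [125.6, 125.0]
now tip 30.97 outer [106.77, 106.45]
lock tip 50.47 outer [126.86, 126.68]
knob shift 0.996770977973938 18.64831974483347
```

```bash
cat > f.py <<'E'
from h import *
from scipy.optimize import minimize
b=vision.camera("top"); s1=vision.camera("side")
cv2.imwrite("pics/top6.png",b)
th=np.deg2rad(77.3); u=np.array([np.cos(th),np.sin(th),0]); v=np.array([-u[1],u[0],0]); c=np.array([.5928,.1605,0])
S=8
def fit(n,im,d0,sec,z0,z1,roi,T):
    x0,y0,x1,y1=roi; g=im[y0:y1,x0:x1].max(2).astype(float)
    soft=np.clip((T[1]-g)/(T[1]-T[0]),0,1)
    def ren(q):
        o=c+u*q[0]/1000+v*q[1]/1000
        pts=np.array([proj(n,o+u*a+v*e+[0,0,z]) for z in(z0,z1) for a,e in sec])
        hull=cv2.convexHull(((pts-[x0,y0]+.5)*S*16).astype(np.int32))
        m=np.zeros(((y1-y0)*S,(x1-x0)*S),np.uint8); cv2.fillConvexPoly(m,hull,255,shift=4)
        return cv2.resize(m,(x1-x0,y1-y0),interpolation=cv2.INTER_AREA)/255.
    def f(q): return ((cv2.GaussianBlur(ren(q),(0,0),.8)-soft)**2).sum()
    r=minimize(f,[d0,0],method="Nelder-Mead",options=dict(initial_simplex=[[d0,0],[d0+4,0],[d0,4]],xatol=.05)); return r.x.round(2),round(r.fun,1)
circ=[(.015*np.cos(t),.015*np.sin(t)) for t in np.linspace(0,6.28,40)]
sq=[(i*.009,j*.009) for i in(-1,1) for j in(-1,1)]
a0=cv2.imread("pics/top4.png"); s0=cv2.imread("pics/side0.png")
for T in((50,150),(40,120)):
    print("knob top before",fit("top",a0,92,circ,.062,.098,(138,200,182,236),T))
    print("knob top now",fit("top",b,73,circ,.062,.098,(145,200,192,240),T))
    print("lock top",fit("top",b,-95,sq,.061,.077,(266,236,288,257),T))
    print("knob side before",fit("side",s0,92,circ,.062,.098,(312,158,337,180),T))
    print("knob side now",fit("side",s1,73,circ,.062,.098,(312,158,337,178),T))
    print("lock side",fit("side",s1,-95,sq,.061,.077,(318,224,337,242),T))
E
python3 f.py
```

```text
knob top before (array([92.91, -1.52]), np.float64(68.7))
knob top now (array([73.98, -1.26]), np.float64(79.7))
lock top (array([-93.56,  -1.1 ]), np.float64(22.6))
knob side before (array([90.38, -1.09]), np.float64(3.3))
knob side now (array([71.43, -0.69]), np.float64(3.3))
lock side (array([-92.89,  -1.1 ]), np.float64(28.9))
knob top before (array([92.71, -1.36]), np.float64(94.1))
knob top now (array([73.46, -1.25]), np.float64(85.1))
lock top (array([-93.56,  -1.1 ]), np.float64(42.4))
knob side before (array([87.88, -1.04]), np.float64(7.0))
knob side now (array([68.76, -0.98]), np.float64(2.0))
lock side (array([-92.56,  -1.12]), np.float64(21.4))
```

The slide stopped at the same place both times, with different finger contact and 20–25 N of push. The wheel angle stayed the same and the lock stayed out. I'm reading this as the home stop and handing in.

```bash
python3 -c "
from plant import job_done
print(job_done())"
```

```text
the job is handed in; nothing more can be done
None
```

I turned the spindle so a gap faces the slide, pushed the gear-change knob in to a hard stop, left the lock backed out and let go of everything; the camera put the slide at about 20–21 mm of its 22 mm travel, so "fully home" rests on it stopping twice at the same place under 20–25 N.

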